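# Refit the centrifuge rotor and shut the lid

### The arm

A 6-joint arm with a two-finger parallel gripper is mounted at the origin on the work surface. World frame = base frame: x ahead of the robot, y to its left, z up, the work surface at z = 0. Lengths are in m, angles in rad, forces in N, time in s.
With the tool pointing down it reaches from about 0.25 to 0.725 m from the base axis. Payload 9.7 kg.
Tool frame: the origin (TCP) lies on the centre line of the jaws, within the pads' length; the fingertips stand 22 mm ahead of it and the grasp point (between the pads) lies 3 mm ahead of it (bot.finger_overhang is the x of the fingertips in the tool frame, in m); x points along the fingers, y is the direction in which the jaws open and shut, and the axes are right-handed (so a half turn about x gives the same grasp; the last joint's range is limited). The gripper opens to 85 mm and grips with 20 to 120 N. Pads are 22 mm wide; open, the fingers measure 114 mm over their backs; the gripper's body (76 mm by 85 mm) begins 54 mm behind the grasp point. The pads swing forward as they close: fully open they stand 13 mm farther back than shut.
Start: joints at [1.306, 0.087, 0.176, 1.66, 0, 1.571], TCP at [0.144, 0.531, 0.253] pointing down, gripper open.
Joint ranges: [-3.13, 3.13], [-0.85, 1.81], [-1.15, 1.24], [-2.2, 2.28], [-1.44, 1.52], [-3.14, 3.14]. Speed limits (rad/s): [2.22, 2.22, 2.57, 3.14, 3.14, 3.14].

### API

Orientations are given as a rotation vector (axis times angle).
In Python, from bench import bot, vision, workorder gives the robot as it stands. The module is installed in compiled form; this text tells all that it offers.
- The arm moves only by the shell command python3 -m pendant 'ROWS' [FORCE]. ROWS is JSON, a list of rows, each an object of numbers: "dx", "dy", "dz": the shift along the tool's x, y, z in m; "twist": the turn about the tool's x in rad; "jaw": the finger opening in m, from 0 to 0.0854. A call has 1 to 10 rows; each row shifts and turns the commanded pose from where the row before left it, along the tool's axes as they then stand; what a row does not reach is not made up. A row lasts 1/10 s, in which the tool goes at most 50 mm and 8.59 degrees, less where a joint would pass 70% of its speed; a pose out of reach is approached as far as the arm can. A call is refused whole if a number of a shift passes 0.05 or a number of a turn 0.15, either way. A call with a gripper value outside its range is refused whole. The fingers move at their own pace and stop on an object; FORCE is the grip in N (left out, the last holds). Time passes only in rows, so rows that do not move let the fingers close. It gives the time, the measured TCP pose, the force and the opening at its end, in the units of the state.
- bot.get_obs(): the state, without advancing time (a new reading comes with each control period).
- vision.capture(name): name is "scene" or "top" or "wrist"; returns the picture (480x640x3 uint8, red, green, blue); there is no depth.
- vision.camera_params(name): a dict with "K" (3x3 intrinsics, pixels), "k1" (the pictures are not rectified: a ray, as slopes to the right and down, at radius r is drawn at 1 + k1 r^2 times it, then the intrinsics apply), "pose" (4x4, takes a point from camera to world coordinates). Camera axes: x right, y up, looking along -z (the intrinsics and any distortion apply to the point x, -y, -z); pixel columns grow to the right and rows downward; lengths in m; the calibration is good to about 2 mm. A picture is of the moment at which its call begins: read the wrist's pose just before it. camera_params takes no time and is no camera call; for the wrist camera it gives the pose at the moment of the call.
- workorder.job_done(): hands the job in, once; it reports no verdict.
The state is a dict: "clock": time; "joint_pos": joint angles; "joint_velocities": joint speeds; "effort": joint torques, N m; "tool_pos": TCP position; "eef_rot": TCP orientation; "contact_force": force on the tool from outside, world axes, zero at the start; "wrist_torque": the same for the moment, N m; "grip_width": finger opening in m.
Only numpy, scipy, OpenCV 4.12 (cv2) and the standard library are available. Lean on these libraries where they do the work, as an engineer would, in place of code of your own. Each camera call takes 0.05 s, during which the arm holds its last target. There are 200 camera calls.

### The job

The rotor of the little bench centrifuge has been washed and stands on the desk: pick it up by its knob, put it back on the drive shaft in the bowl and turn it by feel until its hub drops over the drive key and it sits fully home. Then let go and shut the clear lid. Do not drop or force the rotor, and leave the other things on the desk where they are.

Things in the scene. Friction and masses are not known exactly. Their poses are not given: they have to be found in the camera images.
- rotor_knob (a point): Centre (half-way up) of the round black knob on the silver centrifuge rotor, which stands upright on the desk. Rotor: disc 100 mm across with six tube holes, 21 mm high at the rim, 28 mm near the middle, 0.25 to 0.45 kg. The knob is an upright cylinder 28 mm across, from 28 to 70 mm above the rotor's flat underside: this point is 49 mm above the underside. z points up along the rotor's axis.
- rotor_under (a point): Centre of the rotor's flat underside. Unseen under the hub: a blind bore 14 mm wide and 26 mm deep for the drive shaft, and two slots crossing at right angles (so it fits every 90 degrees), 7 mm wide and 8 mm deep. Nothing on top shows how the slots lie: take their direction as unknown.
- drive_seat (a point): Centre of the round seat at the bottom of the bowl where the rotor's underside rests when home (knob centre then 49 mm above this point). z up; x towards the machine's back. A flat-topped cross key 5 mm thick, 36 mm long, goes through the shaft; its top is 6.5 mm above the seat. Its angle is unknown. Unless slots and key line up within about 3 degrees, the rotor rests on the key, 6.5 mm too high.
- shaft_tip (a point): Top of the upright drive shaft, 21 mm above the seat. The shaft is 12 mm across, its nose tapered to 6 mm over the last 7 mm. The drive is braked: it holds its angle against about 0.4 N m.
- centrifuge: White bench centrifuge, heavy, does not move: 176 mm wide (its y), from 143 mm in front of to 95 mm behind the bowl's axis, 110 mm high. Origin on the bowl's axis at desk height; -x is its front (grey console), +x its back. The bowl is 132 mm across; its rim is 38 mm above the seat, 110 mm above the desk.
- lid (a joint): Angle of the clear lid: 0 shut, growing as it opens up and backwards; it starts open at 1.76 to 1.95 rad (limit 2.0). Its hinge is stiff: the lid stays where it is left, and 1 to 4 N at the tab move it.
- lid_hinge (a point): Middle of the lid's hinge line, 88 mm behind the bowl's axis, at rim height. Axes as the centrifuge's: the hinge line is y.
- lid_tab (a point): Point on the outer face of the blue tab at the middle of the lid's front edge, 180 mm from the hinge line. Tab: 60 mm wide, 7 mm thick, from 164 to 192 mm from the hinge. In this point's axes -x points from the hinge to the tab's tip and +z out of the outer face (up when shut). The clear hood (150 mm wide, 42 mm high) stands on the outer side, from 1 to 159 mm from the hinge.
- tube_rack: blue rack of blood tubes with coloured caps, 160 x 72 x 94 mm, loose; leave it. Origin: centre of its underside.
- carafe: glass water carafe, 80 mm across, 240 mm high, loose; leave it. Origin: centre of its underside.
- mug: blue mug, 82 mm across, 95 mm high, loose; leave it. Origin: centre of its underside.
- glasses_case: black spectacle case, 160 x 62 x 34 mm, loose; leave it. Origin: centre of its underside.
- card_holder: clear holder with business cards, 50 x 105 x 58 mm, loose; leave it. Origin: centre of its underside.
There are look-alikes about, which are no part of the job. What is shaped like the part that bears rotor_knob but orange is not meant.

How it is judged:
By the outcome, as a careful person would: the job done as asked, in the order asked, and still so for the second after the job is handed in, with the robot touching nothing.
It also fails if it takes over 72 s, if anything falls off the work surface, if the arm or the gripper's body presses on something with over 40 N, if the wrist force passes 120 N, or if a joint passes its speed limit or range.

## Working session

There is one attempt and no reset: what is moved stays moved. The work goes in short steps, Python scripts to look and compute and a shell command to move; the robot and the scene stay as the last step left them, time stands still between calls to the robot, and variables do not carry over. Pictures are saved under pics/ and viewed, about 8 in all and at most 12, crops included, and the job is handed in when it is done.

```bash
ls; mkdir -p pics; python3 - <<'E'
from bench import bot,vision
import cv2,numpy as np
o=bot.get_obs();print(o, bot.finger_overhang)
for n in("scene","top"):
    p=vision.camera_params(n);print(n,p)
    cv2.imwrite(f"pics/{n}0.png",vision.capture(n)[:,:,::-1])
E
```

```text
pics
{'clock': 0.0, 'joint_pos': array([ 1.30597350e+00,  8.74715872e-02,  1.75145862e-01,  1.65983640e+00,
       -1.09671601e-05,  1.57078165e+00]), 'joint_velocities': array([-0.00021044,  0.0003039 , -0.00145768,  0.00266711,  0.00133338,
        0.00098016]), 'effort': array([ 3.46023926e-04, -5.20386565e+01,  4.64803433e+01,  1.63040293e-02,
       -6.54264022e-05, -3.09466778e-06]), 'tool_pos': array([0.14390388, 0.53062297, 0.25258276]), 'eef_rot': array([ 0.20680784,  1.56095171, -0.20894188]), 'contact_force': array([-0.48408015,  1.01300271, -0.33465144]), 'wrist_torque': array([-0.01711268,  0.01889424, -0.01060762]), 'grip_width': 0.08514200299172693} 0.022
scene {'K': array([[613.04084927,   0.        , 308.1319353 ],
       [  0.        , 613.04084927, 236.81847969],
       [  0.        ,   0.        ,   1.        ]]), 'k1': 0.01965070743692643, 'pose': array([[ 0.9991477 ,  0.03587566, -0.02041604,  0.48058109],
       [-0.04056118,  0.94507719, -0.32432065, -0.51302672],
       [ 0.00765951,  0.32487233,  0.94572686,  1.54441361],
       [ 0.        ,  0.        ,  0.        ,  1.        ]])}
top {'K': array([[529.35204421,   0.        , 335.09715423],
       [  0.        , 529.35204421, 251.2972571 ],
       [  0.        ,   0.        ,   1.        ]]), 'k1': -0.12641378317893467, 'pose': array([[ 0.02586914,  0.99098199, -0.13147429,  0.33513051],
       [-0.99949208,  0.0280885 ,  0.01505389, -0.02302072],
       [ 0.01861104,  0.13101809,  0.99120527,  1.34767628],
       [ 0.        ,  0.        ,  0.        ,  1.        ]])}
```

View pics/scene0.png

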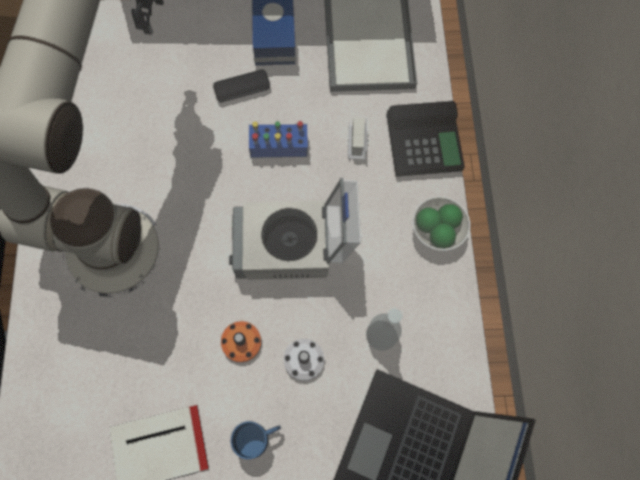

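View pics/top0.png

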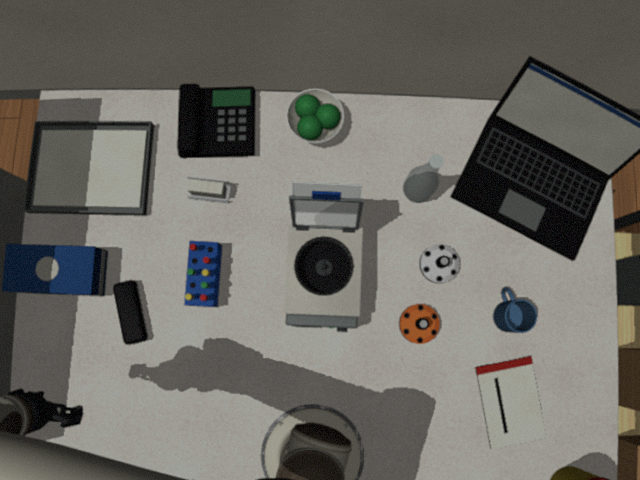

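Candidates: the silver rotor at top (440,263) / scene (304,359), and the orange look-alike at top (420,323) / scene (241,341). I choose the silver one and check it in close crops.

```bash
cat > h.py <<'E'
import numpy as np,cv2
from bench import bot,vision
from scipy.spatial.transform import Rotation as R
def ray(p,uv):
    K=p["K"];d=np.array([(uv[0]-K[0,2])/K[0,0],(uv[1]-K[1,2])/K[1,1]]);s=d.copy()
    for _ in range(20): s=d/(1+p["k1"]*(s@s))
    T=p["pose"];v=T[:3,:3]@np.array([s[0],-s[1],-1]);return T[:3,3],v/np.linalg.norm(v)
def atz(p,uv,z):
    c,v=ray(p,uv);return c+v*(z-c[2])/v[2]
def proj(p,X):
    T=p["pose"];q=T[:3,:3].T@(np.asarray(X)-T[:3,3]);s=np.array([q[0],-q[1]])/-q[2]
    s=s*(1+p["k1"]*(s@s));return p["K"][:2,:2]@s+p["K"][:2,2]
def tri(a,ua,b,ub):
    A=0;B=0
    for p,u in((a,ua),(b,ub)):
        c,v=ray(p,u);M=np.eye(3)-np.outer(v,v);A=A+M;B=B+M@c
    X=np.linalg.solve(A,B);return X,proj(a,X)-ua,proj(b,X)-ub
def tool():
    o=bot.get_obs();return o,R.from_rotvec(o["eef_rot"]).as_matrix()
def todelta(target,o=None):
    o,M=tool();return M.T@(np.asarray(target)-o["tool_pos"])
E
python3 - <<'E'
import cv2,numpy as np
t=cv2.imread("pics/top0.png");s=cv2.imread("pics/scene0.png")
def c(i,x,y,w,h):return cv2.resize(i[y:y+h,x:x+w],(400,300),interpolation=cv2.INTER_CUBIC)
g=np.vstack([np.hstack([c(t,400,230,80,60),c(t,265,180,120,90)]),np.hstack([c(s,264,325,80,60),c(s,225,175,140,105)])])
cv2.imwrite("pics/c1.png",g)
E
```

```text
(no output)
```

View pics/c1.png

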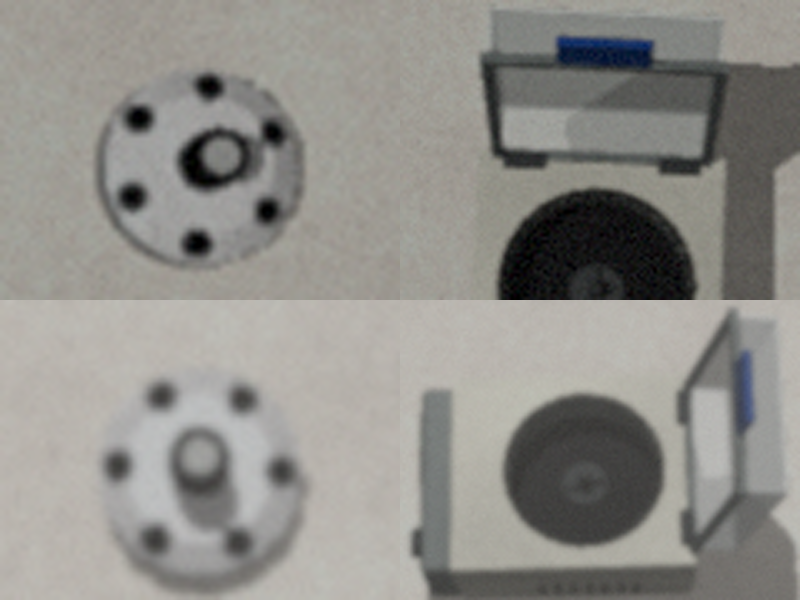

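The crops confirm the silver rotor: knob top at top (444.4,261.2), scene (304,355.6). The bowl shaft is at top ~(325,267), scene ~(289.8,239).

```bash
python3 - <<'E'
from h import *
np.set_printoptions(precision=4,suppress=True)
a=vision.camera_params("top");b=vision.camera_params("scene")
off=-.4
print("knobtop",tri(a,np.array([444.4,261.2])+off,b,np.array([304,355.6])+off), "expect z .070")
print(atz(a,(444,260.8),.07),atz(b,(303.6,355.2),.07))
print("shaft",tri(a,np.array([324.8,266.8]),b,np.array([289.6,238.8])),"expect z .093")
print("rim",tri(a,np.array([324,266]),b,np.array([289.2,234])),"expect .110")
# machine edges: hinge corners, at rim height, top view (crop scale 3.333)
f=lambda u,v:(265+(u-400)/3.333-.35,180+v/3.333-.35)
for q in((525,158),(680,166)): print("hinge blk",atz(a,f(*q),.11))
print("tab",tri(a,np.array(f(605,52)),b,np.array([225+(745-400)/2.857,175+(390-300)/2.857])))
# front console edge ends
for q in((288,318),(357,320)):print("front",atz(a,q,.11))
p=vision.camera_params("wrist");print(p["pose"],p["K"])
o,M=tool();print(M)
E
```

```text
knobtop (array([ 0.4884, -0.307 ,  0.0817]), array([-0.133 , -0.4512]), array([-0.4546,  0.1667])) expect z .070
[ 0.4887 -0.31    0.07  ] [ 0.4895 -0.305   0.07  ]
shaft (array([ 0.4646, -0.0183,  0.0907]), array([-0.0969, -0.3206]), array([-0.2974,  0.1163])) expect z .093
rim (array([ 0.4638, -0.0163,  0.1211]), array([-0.1645, -0.5468]), array([-0.5042,  0.1967])) expect .110
hinge blk [0.5551 0.0378 0.11  ]
hinge blk [ 0.5525 -0.0726  0.11  ]
tab (array([ 0.5915, -0.0172,  0.2926]), array([-0.2637, -0.7682]), array([-0.6784,  0.3322]))
front [0.3399 0.0635 0.11  ]
front [ 0.3396 -0.0969  0.11  ]
[[ 0.2629 -0.9214 -0.2863  0.07  ]
 [ 0.9648  0.2508  0.0787  0.5504]
 [-0.0007 -0.2969  0.9549  0.3736]
 [ 0.      0.      0.      1.    ]] [[332.7315   0.     312.8365]
 [  0.     332.7315 234.9869]
 [  0.       0.       1.    ]]
[[-0.0003  0.2617  0.9651]
 [-0.0012  0.9651 -0.2617]
 [-1.     -0.0012  0.    ]]
```

```bash
R='{"dy":-0.036,"dz":0.0275}'; python3 -m pendant '[{"dy":-0.036,"dz":0.0275},{"dy":-0.036,"dz":0.0275},{"dy":-0.036,"dz":0.0275},{"dy":-0.036,"dz":0.0275},{"dy":-0.036,"dz":0.0275},{"dy":-0.036,"dz":0.0275},{"dy":-0.036,"dz":0.0275},{"dy":-0.036,"dz":0.0275},{"dy":-0.036,"dz":0.0275},{"dy":-0.036,"dz":0.0275}]'
python3 -m pendant '[{"dy":-0.036,"dz":0.0275},{"dy":-0.036,"dz":0.0275},{"dy":-0.036,"dz":0.0275},{"dy":-0.036,"dz":0.0275},{"dy":-0.036,"dz":0.0275},{"dy":-0.036,"dz":0.0275},{"dy":-0.036,"dz":0.0275},{"dy":-0.036,"dz":0.0275},{"dy":-0.02,"dz":0.015},{}]'
python3 - <<'E'
from h import *
np.set_printoptions(precision=4,suppress=True)
o,M=tool();print(o["joint_pos"],M)
p=vision.camera_params("wrist");im=vision.capture("wrist");cv2.imwrite("pics/w1.png",im[:,:,::-1])
np.save("w1.npy",p["pose"]);print(p["k1"],proj(p,[.489,-.3075,.07]),proj(p,[.489,-.3075,.0]))
E
```

```text
[ 1.306   0.0874  0.1752  1.6598 -0.      1.5708] [[-0.0003  0.2617  0.9651]
 [-0.0012  0.9651 -0.2617]
 [-1.     -0.0012  0.    ]]
0.017330060315493136 [-216.7151  612.2759] [-145.1367  548.0302]$[0]: bad value
$[0]: bad value
```

View pics/w1.png

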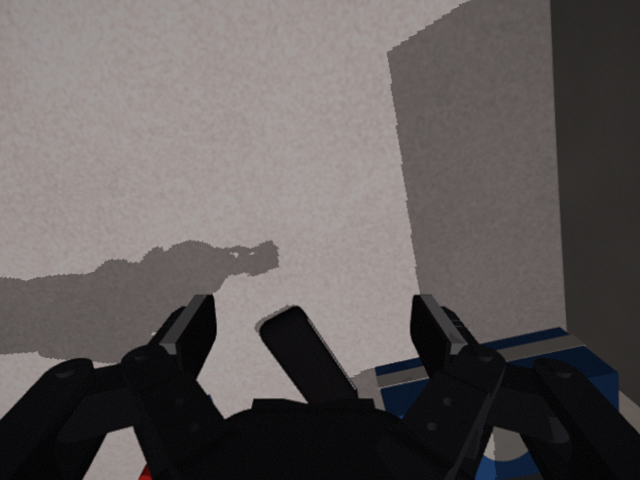

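The call was refused (nothing moved, and this wrist view only shows the desk beside the start pose). I'll give every key in each row.

```bash
python3 -m pendant '[{"dx":0,"dy":-0.036,"dz":0.0275,"twist":0,"jaw":0.085},{"dx":0,"dy":-0.036,"dz":0.0275,"twist":0,"jaw":0.085},{"dx":0,"dy":-0.036,"dz":0.0275,"twist":0,"jaw":0.085},{"dx":0,"dy":-0.036,"dz":0.0275,"twist":0,"jaw":0.085},{"dx":0,"dy":-0.036,"dz":0.0275,"twist":0,"jaw":0.085},{"dx":0,"dy":-0.036,"dz":0.0275,"twist":0,"jaw":0.085},{"dx":0,"dy":-0.036,"dz":0.0275,"twist":0,"jaw":0.085},{"dx":0,"dy":-0.036,"dz":0.0275,"twist":0,"jaw":0.085},{"dx":0,"dy":-0.036,"dz":0.0275,"twist":0,"jaw":0.085},{"dx":0,"dy":-0.036,"dz":0.0275,"twist":0,"jaw":0.085}]'
```

```text
clock: 1.15
tool_pos: [0.3152, 0.1097, 0.2533]
eef_rot: [0.208, 1.56, -0.207]
contact_force: [1.2, 0.8, -0.3]
grip_width: 0.0849
```

```bash
python3 -m pendant '[{"dx":0,"dy":-0.036,"dz":0.0275,"twist":0,"jaw":0.085},{"dx":0,"dy":-0.036,"dz":0.0275,"twist":0,"jaw":0.085},{"dx":0,"dy":-0.036,"dz":0.0275,"twist":0,"jaw":0.085},{"dx":0,"dy":-0.036,"dz":0.0275,"twist":0,"jaw":0.085},{"dx":0,"dy":-0.036,"dz":0.0275,"twist":0,"jaw":0.085},{"dx":0,"dy":-0.036,"dz":0.0275,"twist":0,"jaw":0.085},{"dx":0,"dy":-0.036,"dz":0.0275,"twist":0,"jaw":0.085},{"dx":0,"dy":-0.036,"dz":0.0275,"twist":0,"jaw":0.085},{"dx":0,"dy":-0.036,"dz":0.0275,"twist":0,"jaw":0.085},{"dx":0,"dy":0,"dz":0,"twist":0,"jaw":0.085}]'
python3 - <<'E'
from h import *
np.set_printoptions(precision=4,suppress=True)
o,M=tool();print(o["joint_pos"],o["tool_pos"],todelta([.489,-.3075,.06]))
p=vision.camera_params("wrist");im=vision.capture("wrist");cv2.imwrite("pics/w2.png",im[:,:,::-1])
np.save("w2.npy",p["pose"]);print(p["k1"],proj(p,[.489,-.3075,.07]),proj(p,[.489,-.3075,.0]))
E
```

```text
clock: 2.15
tool_pos: [0.4701, -0.27, 0.2506]
eef_rot: [0.211, 1.563, -0.21]
contact_force: [-1.9, 0.9, -1.3]
grip_width: 0.0852
[-0.521   0.0697  0.1524  1.6564 -0.0006 -0.2529] [ 0.4701 -0.27    0.2506] [ 0.1905 -0.0312  0.0288]
0.017330060315493136 [280.7518 246.4727] [286.2769 226.7365]
```

View pics/w2.png

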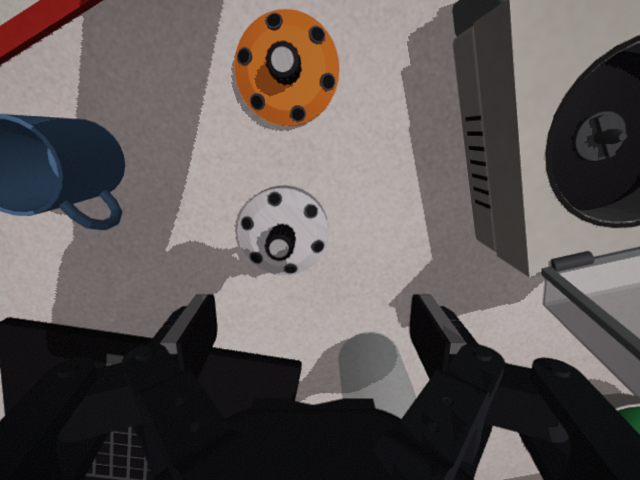

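Silver knob top at (279,246), predicted (281,246); orange one at (283,60); the bowl's shaft and cross key show at (604,135).

```bash
python3 - <<'E'
from h import *
np.set_printoptions(precision=4,suppress=True)
p=vision.camera_params("wrist")
k=atz(p,(279,246),.07);print("knob",k,todelta([*k[:2],.06]))
print("shaft",atz(p,(604,135),.093),"carafe base-ish",atz(vision.camera_params("scene"),(382,335),.02),atz(p,(368,365),.1))
E
```

```text
knob [ 0.4876 -0.307   0.07  ] [ 0.1913 -0.0329  0.0285]
shaft [ 0.4601 -0.0256  0.093 ] carafe base-ish [ 0.687  -0.2558  0.02  ] [ 0.6183 -0.2537  0.1   ]
```

```bash
python3 -m pendant '[{"dx":0,"dy":-0.0164,"dz":0.0144,"twist":0,"jaw":0.085},{"dx":0.02,"dy":-0.0164,"dz":0.0144,"twist":0,"jaw":0.085},{"dx":0.04,"dy":0,"dz":0,"twist":0,"jaw":0.085},{"dx":0.04,"dy":0,"dz":0,"twist":0,"jaw":0.085},{"dx":0.035,"dy":0,"dz":0,"twist":0,"jaw":0.085},{"dx":0,"dy":0,"dz":0,"twist":0,"jaw":0.06},{"dx":0,"dy":0,"dz":0,"twist":0,"jaw":0.06}]' 40
python3 - <<'E'
from h import *
np.set_printoptions(precision=4,suppress=True)
p=vision.camera_params("wrist")
im=vision.capture("wrist");cv2.imwrite("pics/w3.png",im[:,:,::-1])
print(todelta([.4882,-.3072,.06]))
E
```

```text
clock: 2.9
tool_pos: [0.4883, -0.3045, 0.1194]
eef_rot: [0.207, 1.561, -0.207]
contact_force: [-0.0, 0.4, 0.0]
grip_width: 0.0605
[ 0.0607 -0.0022 -0.0004]
```

View pics/w3.png

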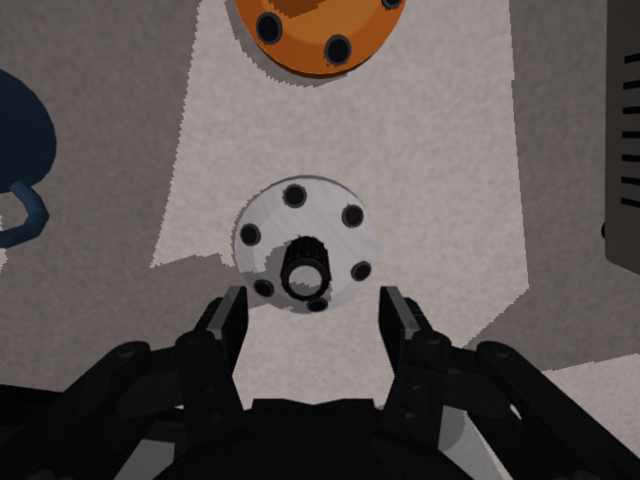

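Knob top at (305,281), jaw mid-line at column 313: about 4 mm off along tool y.

```bash
python3 -m pendant '[{"dx":0.02,"dy":-0.0035,"dz":0,"twist":0,"jaw":0.06},{"dx":0.02,"dy":0,"dz":0,"twist":0,"jaw":0.06},{"dx":0.018,"dy":0,"dz":0,"twist":0,"jaw":0.06},{"dx":0,"dy":0,"dz":0,"twist":0,"jaw":0.04},{"dx":0,"dy":0,"dz":0,"twist":0,"jaw":0.02},{"dx":0,"dy":0,"dz":0,"twist":0,"jaw":0.02},{"dx":0,"dy":0,"dz":0,"twist":0,"jaw":0.02},{"dx":0,"dy":0,"dz":0,"twist":0,"jaw":0.02}]' 60
python3 - <<'E'
from h import *
np.set_printoptions(precision=4,suppress=True)
o,M=tool();print(o["tool_pos"],o["contact_force"],o["wrist_torque"],o["joint_pos"])
E
```

```text
clock: 3.75
tool_pos: [0.4886, -0.3092, 0.063]
eef_rot: [0.207, 1.557, -0.209]
contact_force: [-0.5, 1.0, 7.3]
grip_width: 0.0262
[ 0.4886 -0.3092  0.063 ] [-0.5191  0.9918  7.3387] [0.1691 0.1972 0.0421] [-0.5643  0.1608 -0.1108  1.2955  0.0001 -0.2996]
```

```bash
python3 -m pendant '[{"dx":-0.02,"dy":0,"dz":0,"twist":0,"jaw":0.02},{"dx":-0.03,"dy":0,"dz":0,"twist":0,"jaw":0.02},{"dx":-0.04,"dy":0,"dz":0,"twist":0,"jaw":0.02},{"dx":-0.04,"dy":0,"dz":0,"twist":0,"jaw":0.02},{"dx":-0.04,"dy":0.02,"dz":-0.008,"twist":0,"jaw":0.02},{"dx":-0.02,"dy":0.035,"dz":-0.014,"twist":0,"jaw":0.02},{"dx":0,"dy":0.04,"dz":-0.016,"twist":0,"jaw":0.02},{"dx":0,"dy":0.035,"dz":-0.014,"twist":0,"jaw":0.02},{"dx":0,"dy":0.03,"dz":-0.012,"twist":0,"jaw":0.02},{"dx":0,"dy":0,"dz":0,"twist":0,"jaw":0.02}]'
python3 - <<'E'
from h import *
np.set_printoptions(precision=4,suppress=True)
o,M=tool();print(o["tool_pos"],o["contact_force"],o["wrist_torque"],o["joint_pos"],M)
p=vision.camera_params("wrist");im=vision.capture("wrist");cv2.imwrite("pics/w4.png",im[:,:,::-1])
np.save("w4.npy",p["pose"]);print(proj(p,[.464,-.018,.093]))
cv2.imwrite("pics/t4.png",vision.capture("top")[:,:,::-1])
E
```

```text
clock: 4.75
tool_pos: [0.4672, -0.1345, 0.2518]
eef_rot: [0.206, 1.559, -0.205]
contact_force: [0.3, 0.5, -3.1]
grip_width: 0.0266
[ 0.4672 -0.1345  0.2518] [ 0.3037  0.507  -3.1115] [-0.0152  0.0318 -0.0496] [-0.2808 -0.0675  0.0174  1.6542  0.0009 -0.0192] [[ 0.0017  0.2587  0.966 ]
 [ 0.0005  0.966  -0.2587]
 [-1.      0.0009  0.0015]]
[446.2682 184.8386]
```

View pics/w4.png

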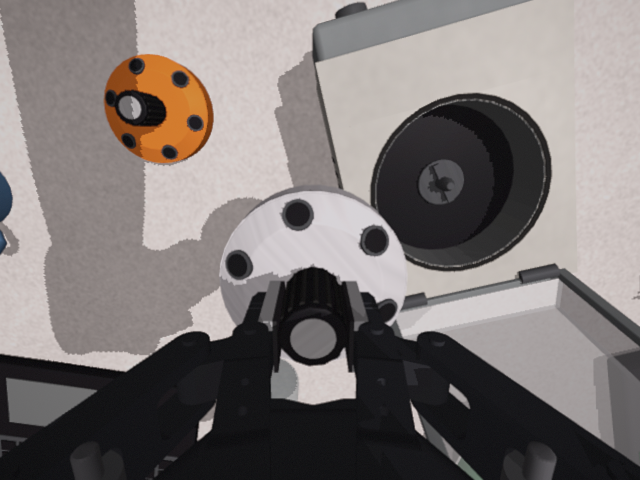

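```bash
python3 - <<'E'
import cv2,numpy as np
i=cv2.imread("pics/w4.png")
a=cv2.resize(i[150:215,405:485],(800,650),interpolation=cv2.INTER_CUBIC)[:600]
a=np.clip(a.astype(float)*1.8,0,255).astype(np.uint8)
a=cv2.resize(a,(480,360));b=cv2.resize(i[280:370,260:380],(320,240))
b=cv2.copyMakeBorder(b,0,120,0,0,cv2.BORDER_CONSTANT)
cv2.imwrite("pics/c2.png",np.hstack([a,b]))
E
```

```text
(no output)
```

View pics/c2.png

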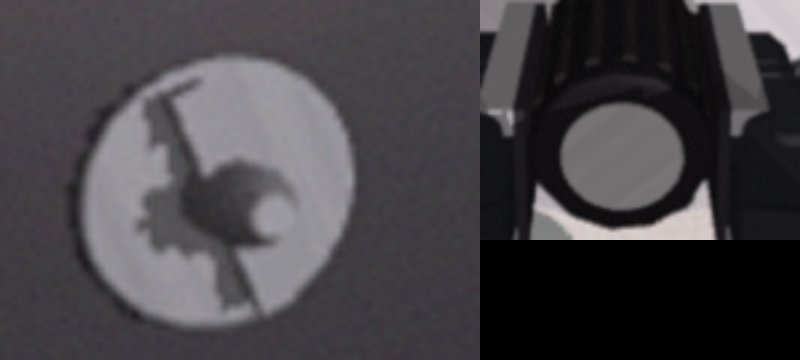

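```bash
python3 - <<'E'
from h import *
np.set_printoptions(precision=4,suppress=True)
p=vision.camera_params("wrist");p=dict(p,pose=np.load("w4.npy"));o,M=tool()
f=lambda u,v:(405+u/6-.4,150+v/6-.4)
print("tip",atz(p,f(270,215),.093),"seat",atz(p,f(217,190),.072))
a=atz(p,f(160,95),.0785);b=atz(p,f(262,318),.0785);print("key",a,b,np.linalg.norm(a-b),np.degrees(np.arctan2(*(b-a)[1::-1])))
k=atz(p,(313.4,338.7),o["tool_pos"][2]+.007);print("knob in tool",M.T@(k-o["tool_pos"]))
a=vision.camera_params("top")
for t in([.464,-.018,.093],[.462,-.022,.093]):print(proj(a,t))
E
```

```text
tip [ 0.4652 -0.0154  0.093 ] seat [ 0.4648 -0.015   0.072 ]
key [ 0.4475 -0.0231  0.0785] [ 0.484  -0.0135  0.0785] 0.03774869118047786 14.661628650333366
knob in tool [-0.007   0.0021  0.0011]
[324.5852 266.6386]
[326.2407 267.5206]
```

```bash
python3 -m pendant '[{"dx":0,"dy":0.02,"dz":-0.006,"twist":0,"jaw":0.02},{"dx":0,"dy":0.034,"dz":-0.01,"twist":0,"jaw":0.02},{"dx":0,"dy":0.034,"dz":-0.01,"twist":0,"jaw":0.02},{"dx":0,"dy":0.024,"dz":-0.0072,"twist":0,"jaw":0.02},{"dx":0.02,"dy":0,"dz":0,"twist":0,"jaw":0.02},{"dx":0.03,"dy":0,"dz":0,"twist":0,"jaw":0.02},{"dx":0.025,"dy":0,"dz":0,"twist":0,"jaw":0.02},{"dx":0,"dy":0,"dz":0,"twist":0,"jaw":0.02},{"dx":0,"dy":0,"dz":0,"twist":0,"jaw":0.02}]'
python3 - <<'E'
from h import *
np.set_printoptions(precision=4,suppress=True)
o,M=tool();print(o["tool_pos"],o["contact_force"],o["joint_pos"],todelta([.464,-.0175,.15]),M)
E
```

```text
clock: 5.75
tool_pos: [0.465, -0.0214, 0.176]
eef_rot: [0.209, 1.561, -0.209]
contact_force: [-0.2, 1.4, -3.7]
grip_width: 0.0262
[ 0.465  -0.0214  0.176 ] [-0.1953  1.391  -3.6894] [-0.0458 -0.1299 -0.1865  1.5144 -0.0002  0.22  ] [ 0.026   0.0035 -0.002 ] [[-0.0002  0.2627  0.9649]
 [-0.0002  0.9649 -0.2627]
 [-1.     -0.0002 -0.0001]]
```

```bash
python3 -m pendant '[{"dx":0,"dy":0.0035,"dz":-0.002,"twist":0,"jaw":0.02},{"dx":0.01,"dy":0,"dz":0,"twist":0,"jaw":0.02},{"dx":0.006,"dy":0,"dz":0,"twist":0,"jaw":0.02},{"dx":0.004,"dy":0,"dz":0,"twist":0,"jaw":0.02},{"dx":0.003,"dy":0,"dz":0,"twist":0,"jaw":0.02},{"dx":0.003,"dy":0,"dz":0,"twist":0,"jaw":0.02},{"dx":0,"dy":0,"dz":0,"twist":0,"jaw":0.02}]'
python3 - <<'E'
from h import *
np.set_printoptions(precision=4,suppress=True)
o,M=tool();print(o["tool_pos"],o["contact_force"],o["wrist_torque"])
cv2.imwrite("pics/t5.png",vision.capture("top")[:,:,::-1])
E
```

```text
clock: 6.45
tool_pos: [0.4637, -0.0168, 0.1489]
eef_rot: [0.208, 1.561, -0.208]
contact_force: [-0.2, 0.6, -3.9]
grip_width: 0.0263
[ 0.4637 -0.0168  0.1489] [-0.1622  0.5841 -3.9381] [0.0552 0.007  0.0005]
```

```bash
python3 -m pendant '[{"dx":0.002,"dy":0,"dz":0,"twist":0,"jaw":0.02},{"dx":0.002,"dy":0,"dz":0,"twist":0,"jaw":0.02},{"dx":0.002,"dy":0,"dz":0,"twist":0,"jaw":0.02},{"dx":0,"dy":0,"dz":0,"twist":0,"jaw":0.02}]'
python3 -m pendant '[{"dx":0.001,"dy":0,"dz":0,"twist":0,"jaw":0.02},{"dx":0.001,"dy":0,"dz":0,"twist":0,"jaw":0.02},{"dx":0,"dy":0,"dz":0,"twist":0,"jaw":0.02}]'
```

```text
clock: 6.9
tool_pos: [0.4638, -0.0167, 0.143]
eef_rot: [0.208, 1.561, -0.208]
contact_force: [0.1, 1.8, -4.2]
grip_width: 0.0264
clock: 7.2
tool_pos: [0.464, -0.0167, 0.1414]
eef_rot: [0.208, 1.56, -0.208]
contact_force: [0.2, 2.6, -2.2]
grip_width: 0.0261
```

```bash
python3 -m pendant '[{"dx":0.001,"dy":0.0008,"dz":0,"twist":0,"jaw":0.02},{"dx":0.001,"dy":0,"dz":0,"twist":0,"jaw":0.02},{"dx":0,"dy":0,"dz":0,"twist":0,"jaw":0.02}]'
python3 -m pendant '[{"dx":0,"dy":0,"dz":0,"twist":0.05,"jaw":0.02},{"dx":0,"dy":0,"dz":0,"twist":0.05,"jaw":0.02},{"dx":0,"dy":0,"dz":0,"twist":0.05,"jaw":0.02}]'
```

```text
clock: 7.5
tool_pos: [0.4644, -0.0165, 0.1412]
eef_rot: [0.207, 1.558, -0.209]
contact_force: [-5.2, -2.1, 12.7]
grip_width: 0.0265
clock: 7.8
tool_pos: [0.4647, -0.0162, 0.1412]
eef_rot: [0.327, 1.543, -0.327]
contact_force: [-2.7, 0.8, 11.9]
grip_width: 0.0264
```

```bash
python3 -m pendant '[{"dx":0,"dy":0,"dz":0,"twist":0.05,"jaw":0.02},{"dx":0,"dy":0,"dz":0,"twist":0.05,"jaw":0.02},{"dx":0,"dy":0,"dz":0,"twist":0.05,"jaw":0.02}]'
```

```text
clock: 8.1
tool_pos: [0.4647, -0.0161, 0.1412]
eef_rot: [0.444, 1.522, -0.444]
contact_force: [-1.7, 0.4, 11.4]
grip_width: 0.0265
```

```bash
python3 -m pendant '[{"dx":0,"dy":0,"dz":0,"twist":0.05,"jaw":0.02},{"dx":0,"dy":0,"dz":0,"twist":0.05,"jaw":0.02},{"dx":0,"dy":0,"dz":0,"twist":0.05,"jaw":0.02}]'
```

```text
clock: 8.4
tool_pos: [0.4646, -0.0161, 0.1412]
eef_rot: [0.561, 1.494, -0.56]
contact_force: [-2.7, 0.3, 11.1]
grip_width: 0.0259
```

```bash
python3 -m pendant '[{"dx":0,"dy":0,"dz":0,"twist":0.05,"jaw":0.02},{"dx":0,"dy":0,"dz":0,"twist":0.05,"jaw":0.02},{"dx":0,"dy":0,"dz":0,"twist":0.05,"jaw":0.02}]'
```

```text
clock: 8.7
tool_pos: [0.4644, -0.0161, 0.141]
eef_rot: [0.677, 1.461, -0.676]
contact_force: [-3.8, 1.8, 10.3]
grip_width: 0.0261
```

```bash
python3 -m pendant '[{"dx":0,"dy":0,"dz":0,"twist":0.05,"jaw":0.02},{"dx":0,"dy":0,"dz":0,"twist":0.05,"jaw":0.02}]'; python3 -c "
from bench import bot
o=bot.get_obs();print(o['wrist_torque'],o['joint_pos'])"
```

```text
clock: 8.9
tool_pos: [0.4643, -0.0158, 0.1407]
eef_rot: [0.754, 1.435, -0.753]
contact_force: [-3.3, 2.8, 8.0]
grip_width: 0.0261
[0.85939922 0.79965502 0.12085798] [-3.43487626e-02 -1.32171988e-01 -2.56300946e-01  1.44517015e+00
  4.67962956e-04  9.32270942e-01]
```

```bash
python3 -m pendant '[{"dx":0,"dy":0,"dz":0,"twist":0.05,"jaw":0.02},{"dx":0,"dy":0,"dz":0,"twist":0.05,"jaw":0.02}]'; python3 -c "
from bench import bot
o=bot.get_obs();print(o['wrist_torque'],o['joint_pos'])"
```

```text
clock: 9.1
tool_pos: [0.464, -0.015, 0.1396]
eef_rot: [0.832, 1.408, -0.828]
contact_force: [-1.8, 8.7, 1.6]
grip_width: 0.0263
[2.12265447 0.24748631 0.21143251] [-0.03379131 -0.13133715 -0.25765164  1.44427458  0.00268776  1.03222566]
```

```bash
python3 -c "
from h import *
o,M=tool();print(M.T@[0,.0015,0],M)"
```

```text
[ 4.01882299e-06  7.25418732e-04 -1.31291718e-03] [[ 2.97954068e-04  8.75280834e-01  4.83614901e-01]
 [ 2.67921533e-03  4.83612488e-01 -8.75278118e-01]
 [-9.99996367e-01  1.55650113e-03 -2.20097152e-03]]
```

```bash
python3 -m pendant '[{"dx":0,"dy":0.0007,"dz":-0.0013,"twist":0,"jaw":0.02},{"dx":0.001,"dy":0,"dz":0,"twist":0,"jaw":0.02},{"dx":0,"dy":0,"dz":0,"twist":0,"jaw":0.02}]'; python3 -c "
from bench import bot
o=bot.get_obs();print(o['wrist_torque'])"
```

```text
clock: 9.4
tool_pos: [0.4641, -0.0142, 0.1383]
eef_rot: [0.829, 1.408, -0.828]
contact_force: [-1.4, 5.3, -0.5]
grip_width: 0.0265
[1.27154618 0.17039585 0.16780811]
```

```bash
python3 -m pendant '[{"dx":0.001,"dy":0.0005,"dz":-0.0009,"twist":0,"jaw":0.02},{"dx":0.001,"dy":0,"dz":0,"twist":0,"jaw":0.02},{"dx":0,"dy":0,"dz":0,"twist":0,"jaw":0.02}]'; python3 -c "
from bench import bot
o=bot.get_obs();print(o['wrist_torque'])"
```

```text
clock: 9.7
tool_pos: [0.4641, -0.0137, 0.1364]
eef_rot: [0.829, 1.407, -0.829]
contact_force: [-1.4, 1.4, 3.1]
grip_width: 0.0261
[0.4605602  0.30017563 0.34067443]
```

```bash
python3 -m pendant '[{"dx":0,"dy":0,"dz":0,"twist":-0.03,"jaw":0.02},{"dx":0,"dy":0,"dz":0,"twist":0,"jaw":0.02}]'; python3 -c "
from bench import bot
o=bot.get_obs();print(o['wrist_torque'])"; python3 -m pendant '[{"dx":0.001,"dy":0,"dz":0,"twist":0,"jaw":0.02},{"dx":0.001,"dy":0,"dz":0,"twist":0,"jaw":0.02},{"dx":0,"dy":0,"dz":0,"twist":0,"jaw":0.02}]'; python3 -c "
from bench import bot
o=bot.get_obs();print(o['wrist_torque'])"
```

```text
clock: 9.9
tool_pos: [0.464, -0.0137, 0.1358]
eef_rot: [0.805, 1.417, -0.806]
contact_force: [-0.0, 0.8, -2.0]
grip_width: 0.0264
[ 0.30979522 -0.10127056 -0.01830985]
clock: 10.2
tool_pos: [0.464, -0.0136, 0.1349]
eef_rot: [0.806, 1.416, -0.806]
contact_force: [-2.9, 1.8, 5.9]
grip_width: 0.0262
[0.24456316 0.76368894 0.01271696]
```

Seated: 6.5 mm below first key contact, torque about z near zero. Release and rise, then look.

```bash
python3 -m pendant '[{"dx":-0.0007,"dy":0,"dz":0,"twist":0,"jaw":0.02},{"dx":0,"dy":0,"dz":0,"twist":0,"jaw":0.035},{"dx":0,"dy":0,"dz":0,"twist":0,"jaw":0.05},{"dx":0,"dy":0,"dz":0,"twist":0,"jaw":0.05},{"dx":-0.01,"dy":0,"dz":0,"twist":0,"jaw":0.05},{"dx":-0.03,"dy":0,"dz":0,"twist":0,"jaw":0.05},{"dx":-0.04,"dy":0,"dz":0,"twist":0,"jaw":0.05},{"dx":-0.04,"dy":0,"dz":0,"twist":0,"jaw":0.05},{"dx":0,"dy":0,"dz":0,"twist":0,"jaw":0.05}]'
python3 - <<'E'
from h import *
np.set_printoptions(precision=4,suppress=True)
o,M=tool();print(o["tool_pos"],o["joint_pos"],o["contact_force"])
p=vision.camera_params("wrist");im=vision.capture("wrist");np.save("w6.npy",p["pose"])
C=[.4645,-.0165]
for z in(.142,.1485):print(z,proj(p,[*C,z]))
s=vision.capture("scene");t=vision.capture("top");print([ (proj(vision.camera_params(n),[*C,.142]),proj(vision.camera_params(n),[*C,.1485])) for n in("scene","top")])
cv2.imwrite("pics/s6.png",s[:,:,::-1]);cv2.imwrite("pics/t6.png",t[:,:,::-1])
c=cv2.resize(s[170:290,210:370],(320,240));d=cv2.resize(t[170:290,250:410],(320,240))
cv2.imwrite("pics/w6.png",np.hstack([im,np.vstack([c,d])])[:,:,::-1][:, ::1])
g=cv2.imread("pics/w6.png");cv2.imwrite("pics/w6.png",cv2.resize(g,(800,400)))
E
```

```text
clock: 11.1
tool_pos: [0.4654, -0.0136, 0.2611]
eef_rot: [0.808, 1.409, -0.802]
contact_force: [0.4, 0.1, -0.4]
grip_width: 0.0501
[ 0.4654 -0.0136  0.2611] [-0.0291 -0.1185 -0.0116  1.6695 -0.0001  1.0057] [ 0.4197  0.1062 -0.4399]
0.142 [309.7764 238.7329]
0.1485 [309.7639 241.4711]
[(array([288.7761, 231.4285]), array([288.7164, 230.5319])), (array([323.9132, 264.2148]), array([323.9065, 263.91  ]))]
```

View pics/w6.png

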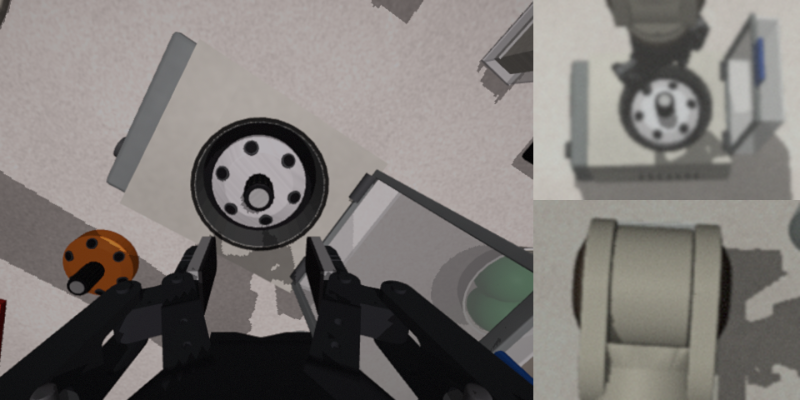

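Rotor sits level and centred in the bowl, knob top at about (311,236) vs (310,239) predicted for home and (310,241.5) if 6.5 mm high. Next the lid: close the fingers, rise, square up, go behind the tab.

```bash
python3 -m pendant '[{"dx":-0.012,"dy":0,"dz":0,"twist":-0.15,"jaw":0},{"dx":-0.012,"dy":0,"dz":0,"twist":-0.15,"jaw":0},{"dx":-0.012,"dy":0,"dz":0,"twist":-0.15,"jaw":0},{"dx":-0.012,"dy":0,"dz":0,"twist":-0.15,"jaw":0},{"dx":-0.012,"dy":0,"dz":0,"twist":-0.15,"jaw":0},{"dx":-0.012,"dy":0,"dz":0,"twist":-0.15,"jaw":0},{"dx":-0.012,"dy":0,"dz":0,"twist":-0.15,"jaw":0},{"dx":0,"dy":0,"dz":0,"twist":0,"jaw":0},{"dx":0,"dy":0,"dz":0,"twist":0,"jaw":0}]'
python3 - <<'E'
from h import *
np.set_printoptions(precision=4,suppress=True)
o,M=tool();print(o["joint_pos"],todelta([.645,-.0165,.345]),M)
a=vision.camera_params("top");b=vision.camera_params("scene")
# tab in first pictures: blue mask
import cv2
for n,p in(("top",a),("scene",b)):
    i=cv2.imread(f"pics/{n}0.png").astype(int);m=(i[:,:,0]-i[:,:,2]>50)&(i[:,:,0]>90)
    w=(slice(185,205),slice(300,350)) if n=="top" else (slice(180,235),slice(335,355))
    y,x=np.nonzero(m[w]);print(n,len(x),x.mean()+w[1].start,y.mean()+w[0].start,x.min()+w[1].start,x.max()+w[1].start,y.min()+w[0].start,y.max()+w[0].start)
for th in(1.76,1.85,1.95):
    P=[.5525-.18*np.cos(th)+.007*np.sin(th),-.0165,.11+.18*np.sin(th)+.007*np.cos(th)];print(th,P,proj(a,P),proj(b,P))
E
```

```text
clock: 12.15
tool_pos: [0.464, -0.0135, 0.3379]
eef_rot: [-0.008, 1.572, 0.008]
contact_force: [-0.8, 0.7, 0.1]
grip_width: 0.0005
[-0.0291 -0.0669  0.1886  1.8277  0.     -0.0398] [-0.0073 -0.0049  0.181 ] [[-0.0013 -0.0107  0.9999]
 [ 0.      0.9999  0.0107]
 [-1.      0.0001 -0.0013]]
top 54 325.51851851851853 192.44444444444446 313 339 191 194
scene 6 346.0 205.33333333333334 346 346 202 209
1.76 [np.float64(0.5932289112206817), -0.0165, np.float64(0.28547123921252116)] [325.5594 194.4939] [345.6126 207.7005]
1.85 [np.float64(0.6088351708492394), -0.0165, np.float64(0.28110040480778237)] [325.7745 187.6481] [352.5137 208.1833]
1.95 [np.float64(0.6256352676482587), -0.0165, np.float64(0.27462148288123744)] [326.002  180.5998] [359.8234 208.9929]
```

```bash
python3 -m pendant '[{"dx":-0.01,"dy":-0.003,"dz":0.02,"twist":0,"jaw":0},{"dx":0,"dy":0,"dz":0.04,"twist":0,"jaw":0},{"dx":0,"dy":0,"dz":0.04,"twist":0,"jaw":0},{"dx":0,"dy":0,"dz":0.04,"twist":0,"jaw":0},{"dx":0,"dy":0,"dz":0.03,"twist":0,"jaw":0},{"dx":0,"dy":0,"dz":0.008,"twist":0,"jaw":0},{"dx":0,"dy":0,"dz":0,"twist":0,"jaw":0}]'
python3 - <<'E'
from h import *
np.set_printoptions(precision=4,suppress=True)
o,M=tool();print(o["joint_pos"],todelta([.642,-.0165,.302]),M)
E
```

```text
clock: 12.85
tool_pos: [0.6432, -0.0138, 0.3459]
eef_rot: [-0.009, 1.575, 0.009]
contact_force: [-0.4, 0.6, -0.5]
grip_width: 0.0002
[-0.0214  0.4128  0.7556  1.9177 -0.     -0.0333] [ 0.0439 -0.0027 -0.001 ] [[-0.0041 -0.0118  0.9999]
 [ 0.0001  0.9999  0.0118]
 [-1.      0.0001 -0.0041]]
```

```bash
python3 -m pendant '[{"dx":0.02,"dy":-0.0025,"dz":0,"twist":0,"jaw":0},{"dx":0.022,"dy":0,"dz":0,"twist":0,"jaw":0},{"dx":0,"dy":0,"dz":0,"twist":0,"jaw":0}]'
python3 -m pendant '[{"dx":0,"dy":0,"dz":-0.015,"twist":0,"jaw":0},{"dx":0,"dy":0,"dz":-0.01,"twist":0,"jaw":0},{"dx":0,"dy":0,"dz":-0.01,"twist":0,"jaw":0},{"dx":0,"dy":0,"dz":-0.01,"twist":0,"jaw":0},{"dx":0,"dy":0,"dz":0,"twist":0,"jaw":0}]'
```

```text
clock: 13.15
tool_pos: [0.6406, -0.0164, 0.3039]
eef_rot: [-0.01, 1.576, 0.01]
contact_force: [-0.5, 0.4, -0.4]
grip_width: -0.0002
clock: 13.65
tool_pos: [0.596, -0.017, 0.3091]
eef_rot: [-0.011, 1.568, 0.011]
contact_force: [-0.4, 0.1, -0.1]
grip_width: -0.0001
```

```bash
python3 -m pendant '[{"dx":0.004,"dy":0,"dz":-0.01,"twist":0,"jaw":0},{"dx":0.003,"dy":0,"dz":-0.01,"twist":0,"jaw":0},{"dx":0,"dy":0,"dz":-0.01,"twist":0,"jaw":0}]'
python3 - <<'E'
from h import *
o,M=tool();print(o["wrist_torque"])
t=vision.capture("wrist");s=vision.capture("scene")[170:290,210:370]
cv2.imwrite("pics/w7.png",cv2.resize(np.hstack([t,np.vstack([cv2.resize(s,(320,240)),np.zeros((240,320,3),np.uint8)])]),(800,400))[:,:,::-1])
E
```

```text
clock: 13.95
tool_pos: [0.567, -0.0173, 0.3004]
eef_rot: [-0.011, 1.57, 0.012]
contact_force: [2.2, 1.7, 1.0]
grip_width: 0.0002
[ 0.27345818 -0.52709209 -0.03193138]
```

View pics/w7.png

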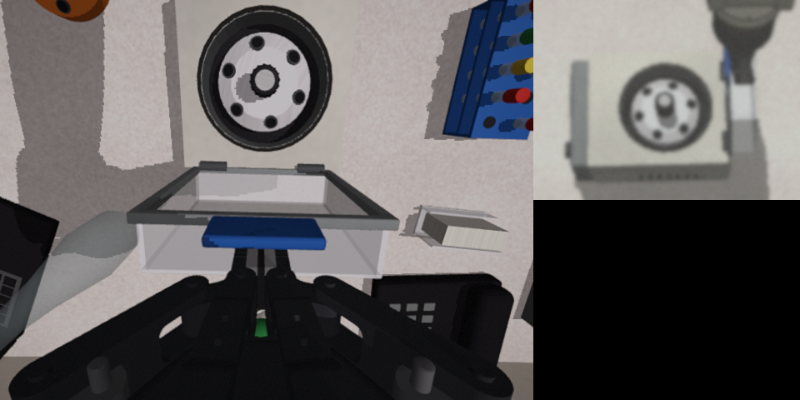

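Fingers are behind the blue tab (tab at (264,232) in the view), the lid now about upright with ~2 N. Follow the arc.

```bash
python3 -m pendant '[{"dx":0,"dy":0,"dz":-0.015,"twist":0,"jaw":0},{"dx":0,"dy":0,"dz":-0.015,"twist":0,"jaw":0},{"dx":0,"dy":0,"dz":-0.015,"twist":0,"jaw":0},{"dx":0.003,"dy":0,"dz":-0.013,"twist":0,"jaw":0},{"dx":0.0035,"dy":0,"dz":-0.013,"twist":0,"jaw":0},{"dx":0.004,"dy":0,"dz":-0.013,"twist":0,"jaw":0},{"dx":0.004,"dy":0,"dz":-0.012,"twist":0,"jaw":0},{"dx":0,"dy":0,"dz":0,"twist":0,"jaw":0}]'
python3 -c "
from h import *
print(todelta([.4268,-.0165,.2546]))"
```

```text
clock: 14.85
tool_pos: [0.4704, -0.019, 0.2859]
eef_rot: [-0.012, 1.571, 0.012]
contact_force: [0.5, 1.0, 0.6]
grip_width: -0.0002
[ 0.03126338  0.00310121 -0.04352167]
```

```bash
python3 -m pendant '[{"dx":0.009,"dy":0.0025,"dz":-0.015,"twist":0,"jaw":0},{"dx":0.01,"dy":0,"dz":-0.015,"twist":0,"jaw":0},{"dx":0.012,"dy":0,"dz":-0.0135,"twist":0,"jaw":0},{"dx":0.014,"dy":0,"dz":-0.012,"twist":0,"jaw":0},{"dx":0.015,"dy":0,"dz":-0.011,"twist":0,"jaw":0},{"dx":0.0155,"dy":0,"dz":-0.009,"twist":0,"jaw":0},{"dx":0,"dy":0,"dz":0,"twist":0,"jaw":0}]'
python3 -c "
from h import *
print(todelta([.3765,-.0165,.139]))"
```

```text
clock: 15.55
tool_pos: [0.3949, -0.0176, 0.209]
eef_rot: [-0.012, 1.573, 0.012]
contact_force: [0.9, -0.3, 0.0]
grip_width: 0.0
[ 0.07006747  0.00133895 -0.01823634]
```

```bash
python3 -m pendant '[{"dx":0.012,"dy":0.001,"dz":-0.005,"twist":0,"jaw":0},{"dx":0.012,"dy":0,"dz":-0.005,"twist":0,"jaw":0},{"dx":0.012,"dy":0,"dz":-0.004,"twist":0,"jaw":0},{"dx":0.012,"dy":0,"dz":-0.002,"twist":0,"jaw":0},{"dx":0.01,"dy":0,"dz":-0.001,"twist":0,"jaw":0},{"dx":0.005,"dy":0,"dz":0,"twist":0,"jaw":0},{"dx":0,"dy":0,"dz":0,"twist":0,"jaw":0}]'
python3 - <<'E'
from h import *
o,M=tool();print(o["wrist_torque"],proj(vision.camera_params("wrist"),[.3725,-.0165,.117]))
t=vision.capture("wrist");s=vision.capture("scene")[170:290,210:370]
cv2.imwrite("pics/w8.png",cv2.resize(np.hstack([t,np.vstack([cv2.resize(s,(320,240)),np.zeros((240,320,3),np.uint8)])]),(800,400))[:,:,::-1])
E
```

```text
clock: 16.25
tool_pos: [0.3786, -0.0168, 0.1465]
eef_rot: [-0.012, 1.572, 0.012]
contact_force: [-0.8, 0.2, 0.8]
grip_width: 0.0005
[-0.02092977  0.05352299 -0.03107067] [314.14311257 280.8928032 ]
```

View pics/w8.png

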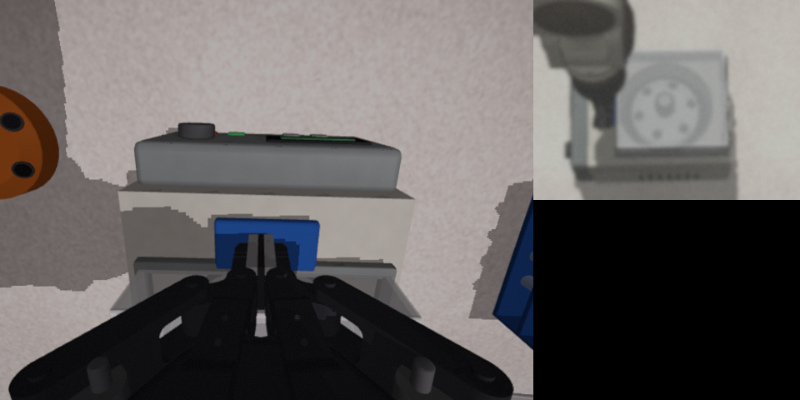

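The tab (264,245) is under the fingertips and the lid nearly shut; press down gently until it stops.

```bash
python3 -m pendant '[{"dx":0.003,"dy":0,"dz":0,"twist":0,"jaw":0},{"dx":0.003,"dy":0,"dz":0,"twist":0,"jaw":0},{"dx":0.002,"dy":0,"dz":0,"twist":0,"jaw":0},{"dx":0,"dy":0,"dz":0,"twist":0,"jaw":0}]'
```

```text
clock: 16.75
tool_pos: [0.3788, -0.0168, 0.1399]
eef_rot: [-0.012, 1.569, 0.012]
contact_force: [-2.8, 0.2, 9.9]
grip_width: -0.0
```

```bash
python3 -m pendant '[{"dx":0.001,"dy":0,"dz":0,"twist":0,"jaw":0},{"dx":0.001,"dy":0,"dz":0,"twist":0,"jaw":0},{"dx":0,"dy":0,"dz":0,"twist":0,"jaw":0}]'
```

```text
clock: 17.05
tool_pos: [0.3788, -0.0168, 0.1397]
eef_rot: [-0.012, 1.568, 0.012]
contact_force: [-9.9, -0.5, 25.6]
grip_width: -0.0004
```

Hard stop at the expected height (tip 7.7 mm above the rim, 25 N). Retreat and check.

```bash
python3 -m pendant '[{"dx":-0.005,"dy":0,"dz":0,"twist":0,"jaw":0},{"dx":-0.02,"dy":0,"dz":-0.005,"twist":0,"jaw":0},{"dx":-0.04,"dy":0,"dz":-0.01,"twist":0,"jaw":0},{"dx":-0.04,"dy":0,"dz":-0.01,"twist":0,"jaw":0},{"dx":-0.04,"dy":0,"dz":0,"twist":0,"jaw":0},{"dx":0,"dy":0,"dz":0,"twist":0,"jaw":0},{"dx":0,"dy":0,"dz":0,"twist":0,"jaw":0}]'
python3 - <<'E'
from h import *
np.set_printoptions(precision=1,suppress=True)
p=vision.camera_params("wrist");t=vision.capture("wrist");s=vision.capture("scene")
for th in(0,.05):print(th,[proj(p,[.5525-r*np.cos(th),-.0165+y,.1175+r*np.sin(th)])*0.8 for r in(.164,.192) for y in(-.03,.03)])
cv2.imwrite("pics/w9.png",np.hstack([cv2.resize(t,(512,384)),cv2.resize(s[100:484,190:420],(230,384))])[:,:,::-1])
E
```

```text
clock: 17.75
tool_pos: [0.354, -0.0172, 0.2824]
eef_rot: [-0.012, 1.569, 0.012]
contact_force: [0.1, 0.2, 0.5]
grip_width: -0.0001
0 [array([224.5, 205.8]), array([276.7, 206.5]), array([224.2, 182.4]), array([277.8, 183.1])]
0.05 [array([223.9, 208.7]), array([277.4, 209.4]), array([223.3, 185.1]), array([278.7, 185.8])]
```

View pics/w9.png

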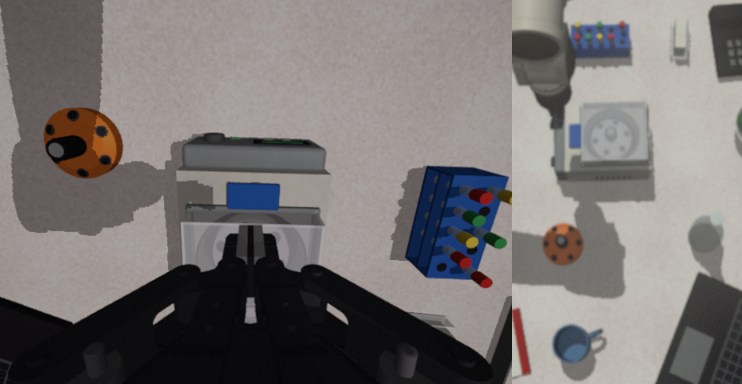

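```bash
python3 -c "
from bench import workorder
print(workorder.job_done())"
```

```text
the job is handed in; nothing more can be done
None
```

The rotor is back on the drive shaft, seated over the key, and the clear lid is shut. I handed the job in at about 18 s of the 72 s allowed.

**Rotor:** I picked up the silver rotor by its knob, not the orange look-alike. I set it over the shaft, where it rested on the key, and turned it about 46 degrees. The hub then dropped 6.5 mm from first key contact, which is the full drop. The press force while turning was about 12 N. Near the end I had turned slightly too far and the torque reached 0.34 N m, just under the brake's 0.4, so I backed off before the last push. After I let go, the wrist camera showed the rotor level and centred, with the knob at the height expected for home.

**Lid:** I pushed it over by the tab until it met a hard stop, about 8 mm above the rim at the fingertip, with 25 N on it. The arm then pulled clear; the force reading was about zero and the gripper was touching nothing.

**Last checks:** The final picture shows the lid closed over the level rotor. The other things looked undisturbed, judged by eye and not measured. One check was not sharp: in that picture the tab's edges lay between where they should be for fully shut and for about 0.05 rad open, within camera error. For the lid I relied on the felt stop.

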